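Set the wind-up timer for a bur soak

TASK

The burs have just gone into the covered soak tub, so set the wind-up timer to five minutes: as with any such clockwork, wind the dial past the ten-minute mark first, then bring it back to five. Lean on the timer firmly while you turn, so that only the dial turns and the timer neither swivels nor slides, but never with more than about 25 newtons. Then let go, leaving the timer standing where it was, facing as it did, and everything else untouched.

Things in the scene. Friction and masses are not known exactly. Their poses are not given: they have to be found in the camera images.
- timer: Wind-up timer, loose on the worktop, 140 to 220 g: round white housing 90 mm across on six small feet 36 mm from its axis. Origin: centre of its underside; z up, along the dial's axis; x points at the zero mark. The dial is stiff, about 0.2 N m either way; the light housing turns along with it unless the timer is pressed down with some 14 N or more (16 to 20 N is a good press). More than about 25 N strains it.
- dial (a joint): Angle of the grey dial, rad: 0 with its white pointer line at the zero mark, growing clockwise seen from above, 0.1047 (6 degrees) a minute: ten minutes 1.047, five 0.524. It begins at 0 to 2 minutes, stays where it is left and could turn to 5.9. The pointer end of the finger bar lies along the timer's x axis turned by -angle about z.
- bar_top (a point): Middle of the top of the straight finger bar that stands across the dial, on the dial's axis, 62 mm above the timer's underside; x runs along the bar to the pointer end, z up. Bar 54 mm long, 14 mm wide, its sides upright, 24 mm tall.
- skirt_top (a point): On the dial's axis at the height of the flat upper face of its round skirt (66 mm across), at the foot of the finger bar, 38 mm above the timer's underside. Skirt and bar may be pressed on from above.
- zero_mark (a point): Zero mark (black dot on a long tick) on the housing's graduated rim, 40 mm from the axis, 32 mm above the underside. 60 ticks, one a minute, longer every five, counted clockwise seen from above. It shows where the housing faces.
- table: The white laminate worktop, its top at z = 0.
- soak_tub: Bystander: lidded soak tub with a grey lid and bar grip, 118 x 86 mm, 68 mm high, loose. Origin: centre of its underside.
- bur_block: Bystander: white bur block 85 x 55 x 22 mm with steel burs standing up to 53 mm high, loose. Origin: centre of its underside.
- glass_dish: Bystander: shallow open glass dish of small flat discs, 84 mm across, 18 mm high, loose. Origin: centre of its underside.
- amber_bottle: Bystander: small amber bottle with a black cap, 38 mm across, 75 mm high, loose. Origin: centre of its underside.
Mind the look-alikes: they are no part of the job. Leave any blue or purple look-alike of the timer alone.

How it is judged (in metres and radians):
On the way:
1. the dial is wound past the ten-minute mark, the timer still standing where it was (value of joint dial above 1.047 rad and distance of zero_mark from where it was at the start of the episode below 0.008 m), for 0.1 s.
At the end, for the whole second after the job is handed in: The dial reads five minutes to within 0.09 rad (not quite a minute), after having been past ten; the timer stands upright and still, its middle and its zero mark each within 8 mm of where they began; the other objects are within 10 mm of where they began (value of joint dial between 0.434 and 0.614 rad and distance of each of zero_mark, timer from where it was at the start of the episode below 0.008 m and angle between timer's own z axis and vertical below 0.05 rad and linear speed of timer below 0.01 m/s and distance of each of soak_tub, bur_block, glass_dish, amber_bottle from where it was at the start of the episode below 0.01 m); the robot touches nothing.
It fails at once if the timer is pressed onto the worktop with more than 27 N (its own weight included) (contact force between timer and table above 27 N).
It fails at once if the timer swivels or slides: its zero mark moves more than 15 mm from where it began (distance of zero_mark from where it was at the start of the episode above 0.015 m).
It fails at once if another object on the worktop is moved by more than 10 mm (distance of any of soak_tub, bur_block, glass_dish, amber_bottle from where it was at the start of the episode above 0.01 m).
It also fails if it takes over 58 s, if anything falls off the work surface, if the arm or the gripper's body presses on something with over 40 N, if the wrist force passes 120 N, or if a joint passes its speed limit or range.

ROBOT

A 6-joint arm with a two-finger parallel gripper is mounted at the origin on the work surface. World frame = base frame: x ahead of the robot, y to its left, z up, the work surface at z = 0. Lengths are in mm, angles in rad, forces in N, time in s.
With the tool pointing down it reaches from about 350 to 1000 mm from the base axis. Payload 7.1 kg.
Tool frame: the origin (TCP) lies at the very end of the fingers, on their centre line; the grasp point (between the pads) lies 19 mm behind it; z points along the fingers, y is the direction in which the jaws open and shut (so a half turn about z gives the same grasp; the last joint's range is limited). The gripper opens to 85 mm and grips with 20 to 120 N. Pads are 22 mm wide; open, the fingers measure 114 mm over their backs; the gripper's body (76 mm by 85 mm) begins 54 mm behind the grasp point. The pads swing forward as they close: fully open they stand 13 mm farther back than shut.
Start: joints at [1.149, 0.423, 1.63, -0, 1.089, -0.019], TCP at [244.965, 574.976, 231.319] pointing down, gripper open.
Joint ranges: [-3, 3], [-0.9, 2.11], [0.09, 2.58], [-1.31, 4.45], [0.11, 2.69], [-2.54, 2.54]. Speed limits (rad/s): [2.39, 2.39, 3.01, 3.14, 3.14, 3.14].

INTERFACE

Orientations are given as [roll, pitch, yaw] about the fixed x, y, z axes, in that order (R = Rz(yaw) Ry(pitch) Rx(roll)).
In Python, from workcell import manip gives the robot as it stands. The module is installed in compiled form; this text tells all that it offers.
- The arm moves only by the tool play_rows, never from a script. Its arguments are lists of equal length, an entry for each row: "hand": the closure, from -1 (fully open) to 1 (shut), so that 0 is half open; "slide": the shift along the tool's x, y, z in cm, a list of three; "turn": the turn about the tool's z in degrees. In form: {"hand": [hand, ...], "slide": [[tx, ty, tz], ...], "turn": [turn, ...]}. A call has 1 to 20 rows; each row shifts and turns the pose as measured when the row begins, along the tool's axes as they then stand; what a row does not reach is not made up. A row lasts 1/10 s, in which the tool goes at most 50 mm and 8.59 degrees, less where a joint would pass 70% of its speed; a pose out of reach is approached as far as the arm can. A call with a gripper value outside its range is refused whole. The fingers move at their own pace and stop on an object; "grip_force" is the grip in N (left out, the last holds). Time passes only in rows, so rows that do not move let the fingers close. It gives the time, the measured TCP pose, the force and the opening at its end, in the units of the state.
- manip.get_obs(): the state, without advancing time (a new reading comes with each control period).
- manip.capture(name): name is "scene" or "top" or "wrist"; returns a dict with "frame" (480x640x3 uint8, blue, green, red), "fx", "fy", "cx", "cy" (pixels), "R" (3x3) and "t" (3): a world point X has camera coordinates R X + t. Camera axes: x right, y down, z forward; pixel columns grow to the right and rows downward; lengths in mm; the calibration is good to about 2 mm. The wrist camera is an equidistant fisheye: a pixel r from the principal point sees the ray r / f radians off the axis. A picture is of the moment at which its call begins. There is no depth.
- manip.sign_off(): hands the job in, once; it reports no verdict.
The state is a dict: "time_s": time; "joints": joint angles; "qvel": joint speeds; "joint_torque": joint torques, N m; "position": TCP position; "ee_rot": TCP orientation; "ft_force": force on the tool from outside, world axes, zero at the start; "torque": the same for the moment, N m; "finger_gap": finger opening in mm.
Only numpy, scipy, OpenCV 4.12 (cv2) and the standard library are available. Lean on these libraries where they do the work, as an engineer would, in place of code of your own. Each camera call takes 0.05 s, during which the arm holds its last target.

## Working session

There is one attempt and no reset: what is moved stays moved. The work goes in short steps, Python scripts to look and compute and a tool call to move; the robot and the scene stay as the last step left them, time stands still between calls to the robot, and variables do not carry over. Pictures are saved under pics/ and viewed, and the job is handed in when it is done.

Besides the shell and the picture viewer there is one more tool, called after ">>>" as name([rows], argument=value, ...), one row to a line, values as JSON. play_rows: Moves the arm, as the interface text tells. Its arguments: {"type":"object","properties":{"hand":{"type":"array"},"slide":{"type":"array"},"turn":{"type":"array"},"grip_force":{"type":"number"}},"required":["hand","slide","turn"]}

```bash
mkdir -p pics
python3 - <<'E'
from workcell import manip
import cv2,pickle
d={}
for n in("scene","top","wrist"):
    c=manip.capture(n);cv2.imwrite(f"pics/{n}0.png",c["frame"]);d[n]=c
    print(n,c["fx"],c["cx"],c["cy"],c["R"],c["t"])
pickle.dump(d,open("c0.pkl","wb"))
print(manip.get_obs())
E
```

```text
scene 497.0526278492053 316.20121209447177 244.51753250827315 [[ 2.32674837e-03  9.99997108e-01 -6.07690617e-04]
 [ 8.48212167e-01 -2.29544724e-03 -5.29651631e-01]
 [-5.29651495e-01  7.16915495e-04 -8.48215055e-01]] [   6.53346666 -464.98808177 1299.9581723 ]
top 451.98218799648765 324.96548965433595 237.97441914039788 [[-0.01659916 -0.99985551  0.00366319]
 [-0.99461306  0.01613699 -0.10239362]
 [ 0.10231971 -0.0053431  -0.99473722]] [ 14.1692683  567.33710621 809.34161959]
wrist 371.64829954431775 314.3747729970717 247.21182718157024 [[ 0.39213236  0.91990823 -0.00102645]
 [ 0.87280688 -0.37170138  0.31630087]
 [ 0.29058624 -0.1249277  -0.94865837]] [-624.51987923  -41.67346818  379.65411649]
{'time_s': 0.15, 'joints': array([ 1.14902958e+00,  4.23675032e-01,  1.63049421e+00,  1.02136368e-05,
        1.08863105e+00, -1.89949197e-02]), 'qvel': array([-0.00150887, -0.00103735, -0.00078835, -0.00107605,  0.00084381,
       -0.00159634]), 'joint_torque': array([-2.48935185e-04, -5.57772875e+01, -2.82014805e+01, -2.33736171e-05,
        4.75187291e-03,  9.02190855e-07]), 'position': array([244.77783161, 574.6103385 , 230.72615167]), 'ee_rot': array([-3.14038540e+00, -3.19794814e-05,  2.73881607e+00]), 'ft_force': array([-0.30730634, -0.36702635,  0.81314573]), 'torque': array([-0.01125443,  0.03749979,  0.01052871]), 'finger_gap': 85.35728898158085}
```

View pics/scene0.png

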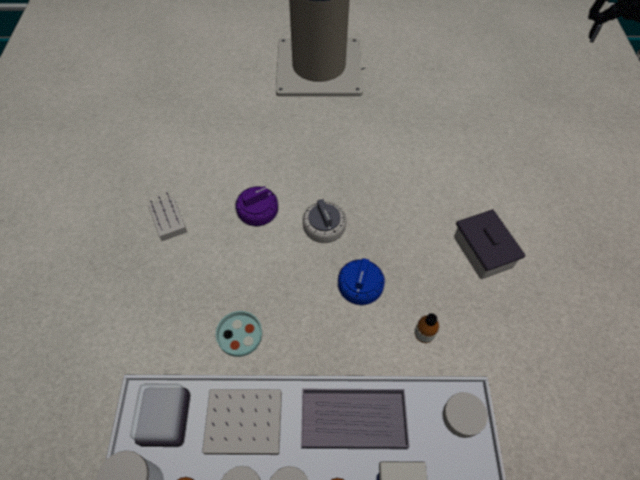

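View pics/top0.png

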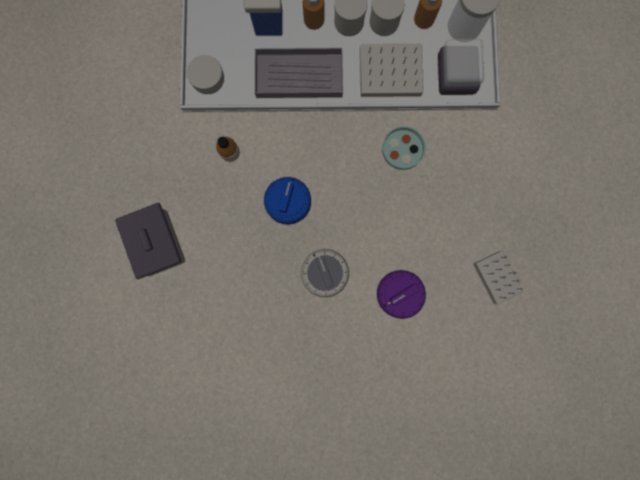

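View pics/wrist0.png

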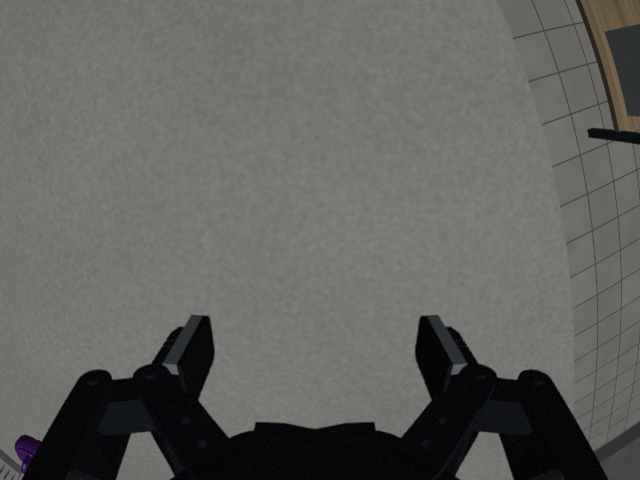

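The top view shows the white timer at about (325,273), the blue look-alike at (288,200), the purple one at (402,294) and the other objects further off. I'll zoom in on the timer and locate everything.

```bash
cat > h.py <<'E'
import numpy as np,cv2
def ray(c,u,v):
    R=np.array(c["R"]);t=np.array(c["t"]);x=np.array([(u-c["cx"])/c["fx"],(v-c["cy"])/c["fy"],1.])
    return -R.T@t,R.T@x
def plane(c,u,v,z):
    o,d=ray(c,u,v);return o+d*(z-o[2])/d[2]
def proj(c,X):
    p=np.array(c["R"])@np.array(X,float)+np.array(c["t"]);return c["cx"]+c["fx"]*p[0]/p[2],c["cy"]+c["fy"]*p[1]/p[2]
def fproj(c,X):
    p=np.array(c["R"])@np.array(X,float)+np.array(c["t"]);r=np.hypot(p[0],p[1]);th=np.arctan2(r,p[2])
    return c["cx"]+c["fx"]*th*p[0]/r,c["cy"]+c["fy"]*th*p[1]/r
def fplane(c,u,v,z):
    a=(u-c["cx"])/c["fx"];b=(v-c["cy"])/c["fy"];th=np.hypot(a,b)
    x=np.array([np.sin(th)*a/th,np.sin(th)*b/th,np.cos(th)]);R=np.array(c["R"]);o=-R.T@np.array(c["t"]);d=R.T@x
    return o+d*(z-o[2])/d[2]
E
python3 - <<'E'
import pickle,cv2,numpy as np
from h import *
d=pickle.load(open("c0.pkl","rb"));t=d["top"]
cr=t["frame"][240:306,292:358];a=cv2.resize(cr,None,fx=9,fy=9,interpolation=cv2.INTER_CUBIC);a=cv2.convertScaleAbs(a,alpha=1.4)
cv2.imwrite("pics/topz.png",a)
s=d["scene"]["frame"][190:250,290:360];cv2.imwrite("pics/scz.png",cv2.convertScaleAbs(cv2.resize(s,None,fx=9,fy=9,interpolation=cv2.INTER_CUBIC),alpha=1.4))
for n,u,v,z in[("timer",325,273,32),("blue",288,200,32),("purple",402,294,32),("tub",148,240,68),("block",499,277,22),("dish",404,149,18),("bottle",227,147,40)]: print(n,plane(t,u,v,z).round(1))
E
```

```text
timer [502.6   5.9  32. ]
blue [639.5  72.6  32. ]
purple [ 462.1 -134.1   32. ]
tub [565.  317.5  68. ]
block [ 490.1 -317.1   22. ]
dish [ 737.9 -149.8   18. ]
bottle [740.2 185.1  40. ]
```

View pics/topz.png

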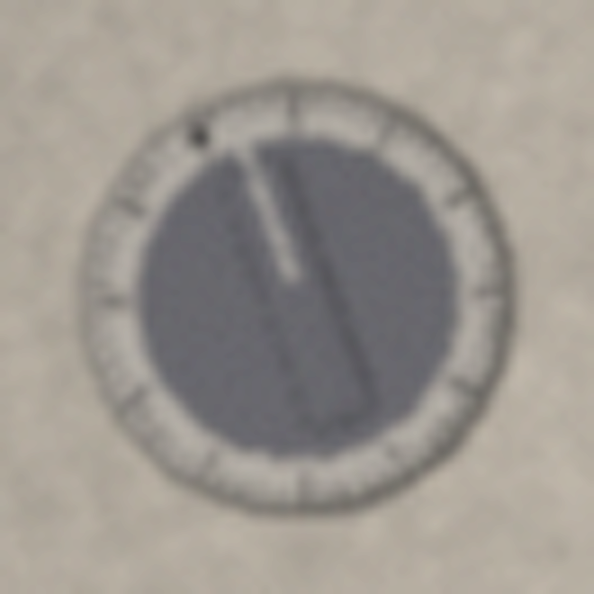

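View pics/scz.png

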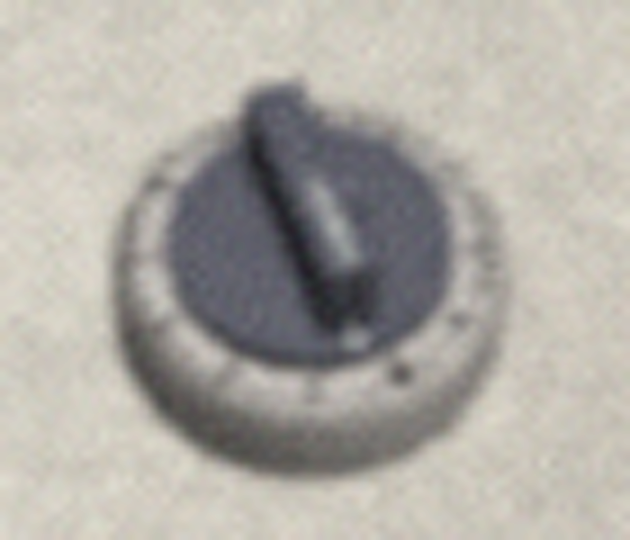

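```bash
cat > m.py <<'E'
import pickle,cv2,numpy as np
from h import *
def top(t,f=True):
    im=t["frame"];hsv=cv2.cvtColor(im,cv2.COLOR_BGR2HSV).astype(int)
    b=im.astype(int)
    # bluish grey dial: B>=R
    m=((b[...,0]-b[...,2])>=-2).astype(np.uint8)
    r=np.zeros_like(m);r[245:302,297:353]=1;m*=r
    m=cv2.morphologyEx(m,cv2.MORPH_OPEN,np.ones((3,3)));m=cv2.morphologyEx(m,cv2.MORPH_CLOSE,np.ones((7,7)))
    c=max(cv2.findContours(m,0,1)[0],key=cv2.contourArea)
    return cv2.fitEllipse(cv2.convexHull(c))
if __name__=="__main__":
    d=pickle.load(open("c0.pkl","rb"));t=d["top"]
    e=top(t);print(e,plane(t,*e[0],38))
    q=lambda x,y:((x+.5)/9-.5+292,(y+.5)/9-.5+240)
    for n,p,z in[("rimc",(297,298),25),("skirt",(299,298),38),("zero",(200,135),32),("ptr_out",(244,150),62),("ptr_in",(293,280),62)]:
        print(n,plane(t,*q(*p),z).round(1))
    s=d["scene"];q=lambda x,y:((x+.5)/9-.5+290,(y+.5)/9-.5+190)
    for n,p,z in[("skirt",(310,235),38),("zero",(400,372),32),("ptr_end_bottom",(355,338),38),("ptr_top_out",(345,285),62),("barback",(275,95),62)]:
        print("scene",n,plane(s,*q(*p),z).round(1))
E
python3 m.py
```

```text
((324.6620178222656, 272.62872314453125), (35.022586822509766, 35.39767837524414), 62.08293151855469) [503.1615323    6.50992516  38.        ]
rimc [503.4   6.7  25. ]
skirt [503.1   6.3  38. ]
zero [536.8  26.   32. ]
ptr_out [531.7  16.7  62. ]
ptr_in [506.    7.5  62. ]
scene skirt [503.4   8.   38. ]
scene zero [536.3  27.6  32. ]
scene ptr_end_bottom [531.3  17.7  38. ]
scene ptr_top_out [533.6  14.9  62. ]
scene barback [4.824e+02 2.000e-01 6.200e+01]
```

Two views agree on the centre at about (503, 7). The zero mark lies at 30° and the bar at 19.7°, so the dial is at about 1.8 min. I'll travel above the timer with yaw −2.798.

>>> play_rows([
  [-2.88,-2.63,0],
  [-2.88,-2.63,0],
  [-2.88,-2.63,0],
  [-2.88,-2.63,0],
  [-2.88,-2.63,0],
  [-2.88,-2.63,0],
  [-2.88,-2.63,0],
  [-2.88,-2.63,0],
  [-2.88,-2.63,0],
  [-2.88,-2.63,0],
  [-2.88,-2.63,0],
  [-2.88,-2.63,0],
  [-2.88,-2.63,0],
  [-2.88,-2.63,0],
  [-2.88,-2.63,0],
  [-2.88,-2.63,0],
], hand=[-0.5,0,0.3,0.3,0.3,0.3,0.3,0.3,0.3,0.3,0.3,0.3,0.3,0.3,0.3,0.3], turn=[0,0,0,0,0,0,0,0,0,0,0,0,0,0,0,0])

```text
time_s: 1.75
position: [510.6, -11.2, 228.8]
ee_rot: [-3.14, -0.001, 2.747]
ft_force: [0.7, 1.0, -0.5]
finger_gap: 29.9
```

>>> play_rows([
  [0,0,0.5],
  [0,0,1],
  [0,0,1],
  [0,0,1],
  [0,0,1],
  [0,0,1],
  [0,0,0.5],
  [0,0,0],
], hand=[0.3,0.3,0.3,0.3,0.3,0.3,0.3,0.3], turn=[-6,-6,-6,-6,-6,-6,-6,0])

```text
time_s: 2.55
position: [512.2, -17.6, 165.7]
ee_rot: [-3.141, -0.002, -2.783]
ft_force: [-0.1, 0.2, -0.2]
finger_gap: 29.9
```

Run:
```python
from workcell import manip
import cv2,pickle
from h import *
c=manip.capture("wrist");o=manip.get_obs()
print(o)
pickle.dump((c,o),open("w1.pkl","wb"))
for p in[(503.2,7,62),(503.2,7,38),(537,26.6,32)]:print(fproj(c,p))
cv2.imwrite("pics/w1.png",c["frame"])
```

```text
{'time_s': 2.6, 'joints': array([-0.05668287,  0.35274145,  1.92497442, -0.00222972,  0.86489435,
       -1.98206796]), 'qvel': array([ 0.00136549, -0.01308094, -0.00707819,  0.00017661,  0.00352062,
        0.0346399 ]), 'joint_torque': array([-4.06831037e-03, -4.58939302e+01, -2.29148161e+01, -5.90890122e-03,
       -6.64341054e-02, -4.25566547e-01]), 'position': array([512.41695746, -17.6688503 , 165.96173639]), 'ee_rot': array([-3.14044591e+00, -1.61162444e-03, -2.78555748e+00]), 'ft_force': array([ 0.26727433, -0.26444319, -0.02976141]), 'torque': array([ 0.02470327,  0.01604998, -0.0106913 ]), 'finger_gap': 30.123245657389486}
(np.float64(352.7079081139578), np.float64(245.69624705881554))
(np.float64(349.658930006128), np.float64(235.88528830675327))
(np.float64(355.4618673141504), np.float64(279.39442918034973))
```

View pics/w1.png

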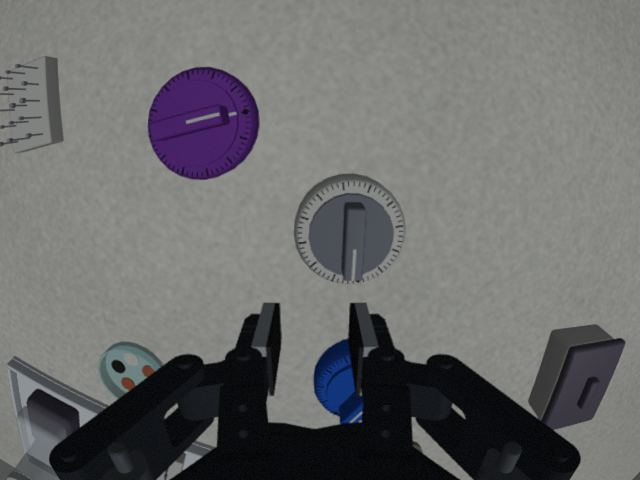

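The wrist view shows the timer at (350,235) and its bar running down to the pointer at (353,280). That matches my projected centre. I'll refine it.

Run:
```python
import pickle
from h import *
c,o=pickle.load(open("w1.pkl","rb"))
im=c["frame"][165:295,285:415]
cv2.imwrite("pics/w1z.png",cv2.convertScaleAbs(cv2.resize(im,None,fx=4.6,fy=4.6,interpolation=cv2.INTER_CUBIC),alpha=1.4))
```

```text
(no output)
```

View pics/w1z.png

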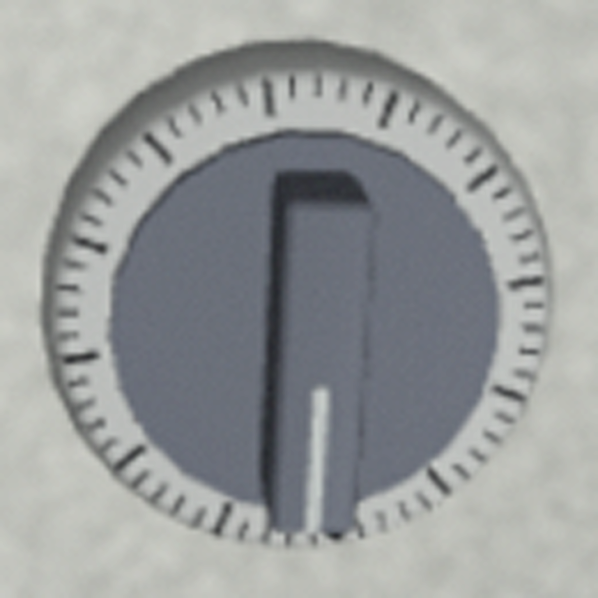

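Run:
```python
import pickle
from h import *
from scipy.optimize import least_squares
c,o=pickle.load(open("w1.pkl","rb"))
q=lambda p:((p[0]+.5)/4.6-.5+285,(p[1]+.5)/4.6-.5+165)
B=[fplane(c,*q(p),62)[:2] for p in[(285,203),(372,207),(270,527),(352,527)]]
print(np.round(B,1)); ctr=np.mean(B,0); dv=B[2]+B[3]-B[0]-B[1]; print("bar c",ctr.round(1),np.degrees(np.arctan2(dv[1],dv[0])),np.hypot(*dv)/2)
for p in[(320,388),(314,528)]:print("line",fplane(c,*q(p),62).round(1))
T=[(268,97),(388,108),(160,150),(483,182),(525,285),(510,397),(440,483),(222,518),(130,458),(80,357),(92,247),(337,535)]
P=np.array([fplane(c,*q(p),32)[:2] for p in T])
def f(x):
    d=P-x[:2];a=np.arctan2(d[:,1],d[:,0])-x[2];a=(a+np.pi/12)%(np.pi/6)-np.pi/12
    return np.r_[np.hypot(*d.T)-x[3],a*39]
r=least_squares(f,[503.2,7,.53,39]);print(r.x,np.degrees(r.x[2]),f(r.x).round(1))
Z=plane
```

```text
[[480.3  -6.9]
 [476.2   5.4]
 [529.   10.4]
 [524.6  22.5]]
bar c [502.5   7.9] 19.473546634527914 51.535531439680106
line [505.1   8.9  62. ]
line [526.8  16.9  62. ]
[503.37963871   8.65542384   0.53281729  38.53855695] 30.52818196011362 [ 0.3  0.3 -0.3 -0.3 -0.3  0.2 -0.1 -0.3 -0.2 -0.1 -0.5  1.2  0.2  0.5
 -0.1 -0.1  0.1 -0.1  0.2 -0.3 -0.2 -0.4  0.1  0.1]
```

>>> play_rows([
  [0,0.9,1.5],
  [0,0.9,1.5],
  [0,0.9,1.5],
  [0,0,1.5],
  [0,0,1],
  [0,0,0],
], hand=[0.3,0.3,0.3,0.3,0.3,0.3], turn=[0.9,0,0,0,0,0])

```text
time_s: 3.2
position: [505.7, 8.4, 96.5]
ee_rot: [-3.138, 0.004, -2.819]
ft_force: [0.5, 0.3, -0.5]
finger_gap: 29.8
```

Run:
```python
from workcell import manip
import cv2,pickle
from h import *
c=manip.capture("wrist");o=manip.get_obs()
print(o["position"],o["ee_rot"],o["ft_force"],o["finger_gap"])
pickle.dump((c,o),open("w2.pkl","wb"))
y=o["ee_rot"][2];ty=np.array([np.sin(y),-np.cos(y)]);print("need ty",ty@(np.array([503,7.8])-o["position"][:2]),"tx",np.array([np.cos(y),np.sin(y)])@(np.array([503,7.8])-o["position"][:2]))
cv2.imwrite("pics/w2.png",c["frame"])
```

```text
[506.16680341   8.33356164  97.05981262] [-3.13799947  0.00483909 -2.81925811] [-0.33544196  0.98608253 -0.44710702] 29.596753761215123
need ty 0.497103071513673 tx 3.172730746888683
```

View pics/w2.png

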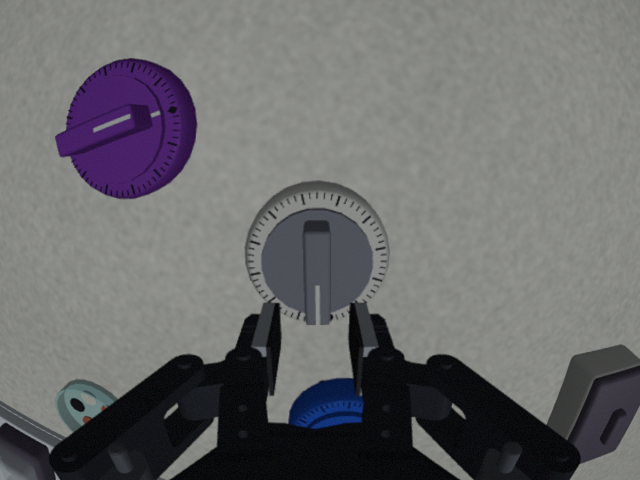

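Bar at x≈317 px lies between the jaws (270–360), aligned. I'll correct yaw by −1° and tx by +3 mm, then descend.

>>> play_rows([
  [0.3,0.05,0.8],
  [0,0,0.8],
  [0,0,0.8],
  [0,0,0.8],
  [0,0,0.8],
  [0,0,0.5],
  [0,0,0.1],
  [0,0,0],
], hand=[0.3,0.35,0.4,0.4,0.4,0.4,0.4,0.4], turn=[-1,0,0,0,0,0,0,0])

```text
time_s: 4.05
position: [504.7, 7.2, 48.5]
ee_rot: [-3.137, 0.007, -2.803]
ft_force: [0.5, 0.9, 0.4]
finger_gap: 25.3
```

Run:
```python
from workcell import manip
import cv2,pickle
from h import *
c=manip.capture("wrist");s=manip.capture("scene");o=manip.get_obs()
print(o["position"],o["ee_rot"],o["ft_force"],o["finger_gap"])
cv2.imwrite("pics/w3.png",c["frame"])
cv2.imwrite("pics/s3.png",cv2.resize(s["frame"][130:260,240:400],None,fx=4.5,fy=4.5,interpolation=cv2.INTER_CUBIC))
```

```text
[504.95968519   7.17879502  48.8427152 ] [-3.13673216  0.00795014 -2.80277417] [ 0.43412476 -0.09530864  0.98923498] 25.59006892173202
```

View pics/w3.png

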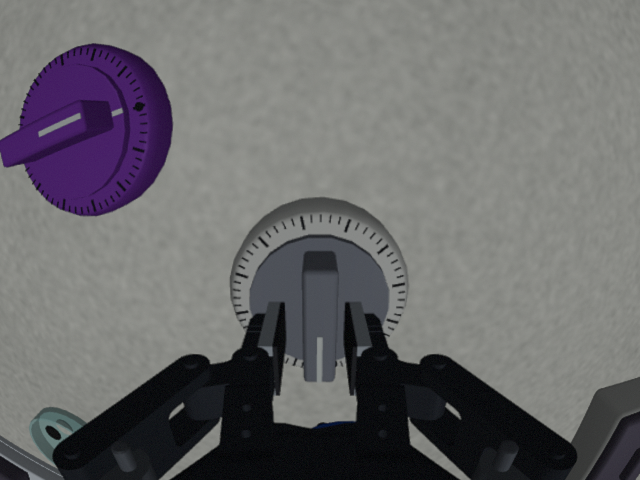

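View pics/s3.png

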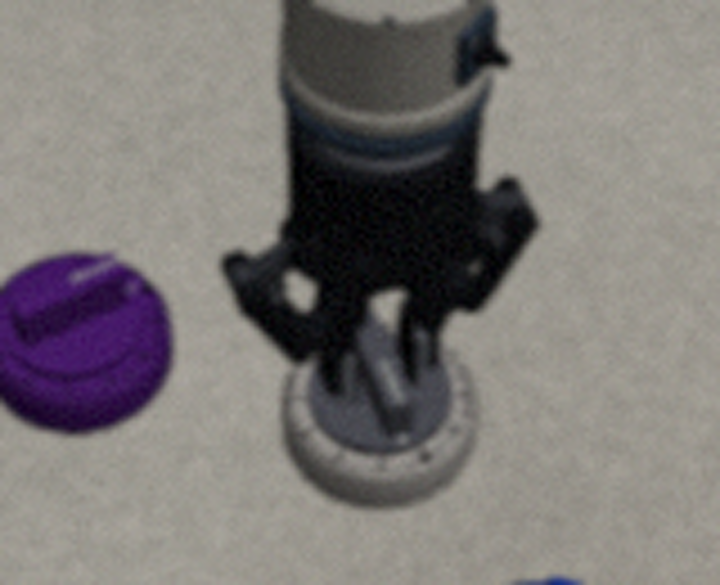

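>>> play_rows([
  [0.16,0.12,0.3],
  [0,0,0.2],
  [0,0,0],
  [0,0,0],
], hand=[0.45,0.5,0.5,0.5], turn=[0,0,0,0])

```text
time_s: 4.55
position: [503.5, 7.9, 44.2]
ee_rot: [-3.136, 0.009, -2.803]
ft_force: [0.2, 0.1, 0.3]
finger_gap: 21.3
```

Run:
```python
from workcell import manip
o=manip.get_obs()
print(o["position"],o["ee_rot"],o["ft_force"],o["torque"],o["finger_gap"])
```

```text
[503.46646584   7.87212092  44.21971511] [-3.13620265  0.00945948 -2.8026858 ] [0.16787021 0.09274309 0.31080531] [ 0.01730556 -0.0660906  -0.00568512] 21.293012984772833
```

>>> play_rows([
  [0,0,0],
  [0,0,0],
  [0,0,0],
  [0,0,0],
  [0,0,0],
  [0,0,0],
  [0,0,0],
  [0,0,0],
  [0,0,0],
], hand=[0.6,0.65,0.7,0.75,0.8,0.9,1,1,1], turn=[0,0,0,0,0,0,0,0,0], grip_force=40)

```text
time_s: 5.45
position: [503.5, 7.9, 44.5]
ee_rot: [-3.136, 0.01, -2.803]
ft_force: [0.4, 0.4, 0.4]
finger_gap: 13.4
```

>>> play_rows([
  [0,0,0.03],
  [0,0,0.03],
], hand=[1,1], turn=[0,0])

```text
time_s: 5.65
position: [503.5, 7.9, 44.4]
ee_rot: [-3.136, 0.01, -2.803]
ft_force: [-2.2, 0.0, 7.3]
finger_gap: 12.9
```

Run:
```python
from workcell import manip
import cv2
for i in range(2):
    s=manip.capture(["scene","top"][i]);o=manip.get_obs()
    print(o["position"],o["ee_rot"],o["ft_force"],o["torque"],o["finger_gap"])
    y,x=[(170,290),(240,290)][i]
    cv2.imwrite(f"pics/g{i}.png",cv2.resize(s["frame"][y:y+90,x:x+90],None,fx=6,fy=6,interpolation=cv2.INTER_CUBIC))
```

```text
[503.55650414   7.91678705  44.43878298] [-3.13619653  0.00969984 -2.80278387] [-0.80370062 -0.13047057  5.59605944] [0.07017935 0.32288701 0.05892541] 13.287805697502643
[503.567231     7.90908524  44.43837177] [-3.13616573  0.00970978 -2.80271641] [-2.03244853 -0.59410274  5.18181936] [0.05521981 0.29579744 0.03766137] 12.894853595581495
```

View pics/g0.png

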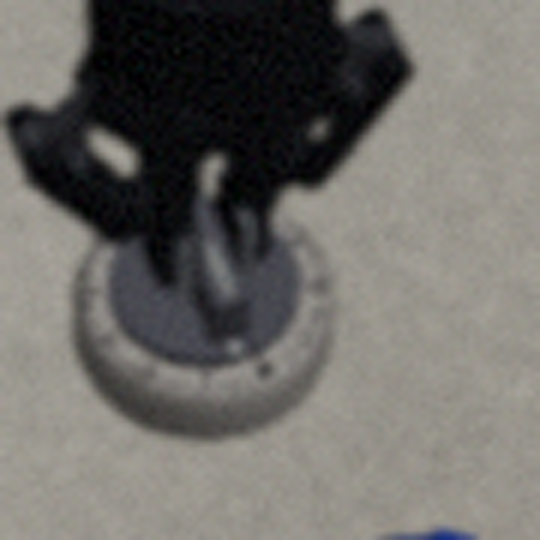

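Gripped at 13 mm opening, and the picture shows the timer undisturbed. Roughly 20 N/mm, so I'll ramp the press.

>>> play_rows([
  [0,0,0.05],
  [0,0,0.06],
  [0,0,0.06],
], hand=[1,1,1], turn=[0,0,0])

```text
time_s: 6.05
position: [503.6, 7.9, 44.4]
ee_rot: [-3.136, 0.01, -2.803]
ft_force: [-2.9, -0.4, 10.5]
finger_gap: 12.9
```

```bash
cat > st.py <<'E'
from workcell import manip
o=manip.get_obs()
print(o["time_s"],o["position"].round(2),o["ee_rot"].round(4),o["ft_force"].round(1),o["torque"].round(3),o["finger_gap"],o["joints"].round(3))
E
python3 st.py
```

```text
6.05 [503.56   7.9   44.38] [-3.1361  0.0098 -2.8028] [-2.9 -0.4 10.5] [ 0.061  0.477 -0.005] 12.8647421749951 [-0.007  0.552  2.001 -0.003  0.577 -1.914]
```

>>> play_rows([
  [0,0,0.08],
  [0,0,0.09],
  [0,0,0.1],
  [0,0,0.1],
], hand=[1,1,1,1], turn=[0,0,0,0])

```text
time_s: 6.45
position: [503.6, 7.9, 44.3]
ee_rot: [-3.136, 0.01, -2.803]
ft_force: [-3.8, -0.2, 15.9]
finger_gap: 13.1
```

```bash
python3 st.py
```

```text
6.45 [503.62   7.9   44.33] [-3.136   0.0102 -2.8028] [-3.8 -0.2 15.9] [0.085 0.777 0.029] 13.070035341961825 [-0.007  0.552  2.001 -0.003  0.577 -1.914]
```

>>> play_rows([
  [0.01,0,0.1],
  [0.02,0,0.105],
  [0.02,0,0.105],
  [0.02,0,0.105],
], hand=[1,1,1,1], turn=[1,2,2,2])

```text
time_s: 6.85
position: [503.6, 7.8, 44.3]
ee_rot: [-3.136, 0.013, -2.927]
ft_force: [-4.0, 0.5, 15.2]
finger_gap: 12.6
```

```bash
python3 st.py;python3 - <<'E'
from workcell import manip
import cv2
s=manip.capture("scene")
cv2.imwrite(f"pics/h0.png",cv2.resize(s["frame"][170:260,290:380],None,fx=6,fy=6,interpolation=cv2.INTER_CUBIC))
E
```

```text
6.85 [503.58   7.76  44.32] [-3.1365  0.0125 -2.9267] [-4.   0.5 15.2] [0.031 0.659 0.222] 12.560220500562032 [-0.007  0.552  2.002 -0.004  0.574 -1.789]
```

View pics/h0.png

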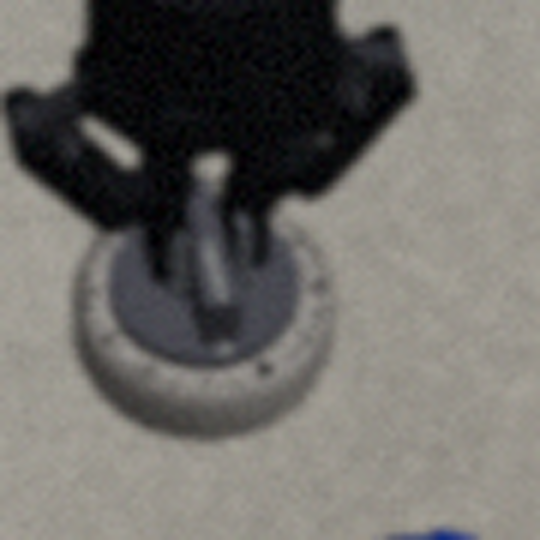

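Dial turns, zero dot unmoved at (265,369). I'll carry on winding.

>>> play_rows([
  [0.03,0,0.11],
  [0.03,0,0.11],
  [0.03,0,0.11],
  [0.03,0,0.11],
  [0.03,0,0.11],
  [0.03,0,0.11],
], hand=[1,1,1,1,1,1], turn=[4,4,4,4,4,4])

```text
time_s: 7.5
position: [503.6, 7.3, 44.3]
ee_rot: [3.142, 0.018, 2.924]
ft_force: [-3.5, -0.9, 14.5]
finger_gap: 12.8
```

```bash
python3 st.py
```

```text
7.5 [503.58   7.28  44.34] [3.1416 0.0181 2.9239] [-3.5 -0.9 14.5] [-0.168  0.762  0.212] 12.848629282993944 [-0.007  0.551  2.005 -0.007  0.568 -1.354]
```

>>> play_rows([
  [0.02,0.02,0.125],
  [0.02,0.02,0.125],
  [0.02,0.02,0.125],
  [0.02,0.02,0.125],
  [0.02,0.02,0.125],
  [0.02,0.02,0.125],
], hand=[1,1,1,1,1,1], turn=[4,4,4,4,4,4])

```text
time_s: 8.1
position: [503.4, 6.9, 44.3]
ee_rot: [3.136, 0.02, 2.493]
ft_force: [-4.7, -3.0, 19.3]
finger_gap: 13.2
```

```bash
python3 st.py;python3 - <<'E'
from workcell import manip
import cv2
s=manip.capture("scene")
cv2.imwrite(f"pics/h1.png",cv2.resize(s["frame"][170:260,290:380],None,fx=6,fy=6,interpolation=cv2.INTER_CUBIC))
E
```

```text
8.1 [503.41   6.92  44.31] [3.1361 0.0196 2.4927] [-4.7 -3.  19.3] [-0.486  1.087  0.188] 13.20728338456804 [-0.005  0.55   2.006 -0.014  0.566 -0.916]
```

View pics/h1.png

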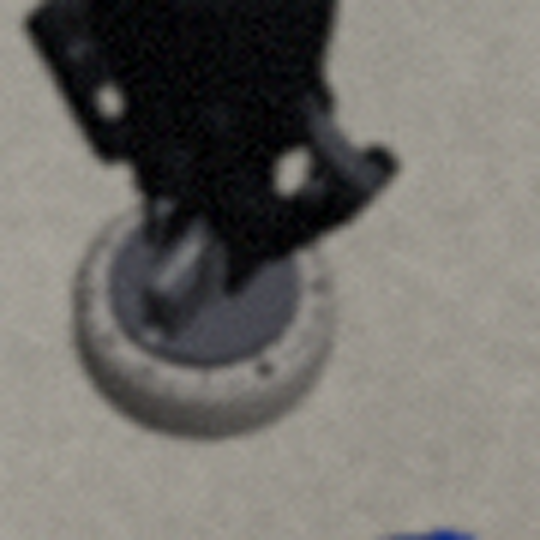

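Zero dot still at (265,369). The estimated dial is about 67°, just past ten, so I'll wind a little further for margin and hold.

>>> play_rows([
  [0.02,0.02,0.11],
  [0.02,0.02,0.11],
  [0,0,0.11],
  [0,0,0.11],
], hand=[1,1,1,1], turn=[4,3,0,0])

```text
time_s: 8.55
position: [503.3, 6.7, 44.3]
ee_rot: [3.135, 0.02, 2.363]
ft_force: [-3.4, 0.1, 16.0]
finger_gap: 13.1
```

```bash
python3 st.py;python3 - <<'E'
from workcell import manip
import cv2,pickle
s=manip.capture("top");pickle.dump(s,open("t2.pkl","wb"))
cv2.imwrite(f"pics/t2.png",cv2.resize(s["frame"][240:306,292:358],None,fx=9,fy=9,interpolation=cv2.INTER_CUBIC))
E
```

```text
8.55 [503.25   6.75  44.33] [3.1346 0.0197 2.3627] [-3.4  0.1 16. ] [0.204 1.015 0.082] 13.09368324637369 [-0.005  0.55   2.007 -0.016  0.566 -0.783]
```

View pics/t2.png

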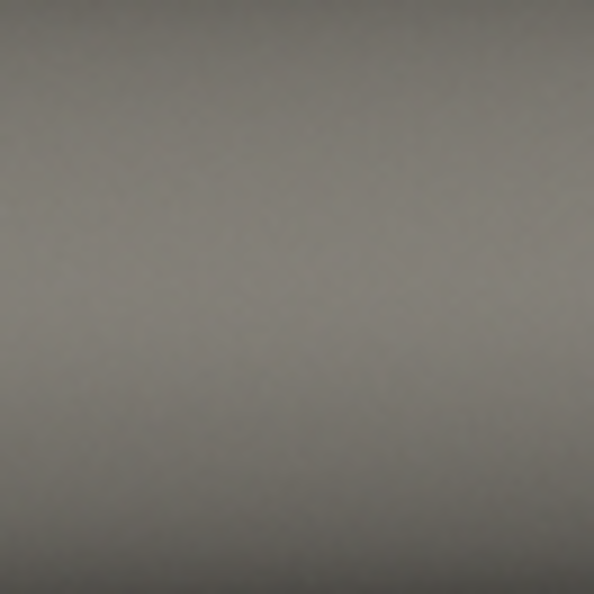

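The arm blocks the top view there. Tool yaw gives about 75° on the dial, past ten, so I'll turn back about 45°.

>>> play_rows([
  [0.02,-0.02,0.115],
  [0.02,-0.02,0.115],
  [0.02,-0.02,0.115],
  [0.02,-0.01,0.115],
  [0.02,-0.01,0.115],
], hand=[1,1,1,1,1], turn=[-4,-4,-4,-4,-4])

```text
time_s: 9.1
position: [503.6, 7.1, 44.3]
ee_rot: [3.14, 0.024, 2.721]
ft_force: [-3.4, 0.4, 16.7]
finger_gap: 12.9
```

```bash
python3 st.py
```

```text
9.1 [503.58   7.09  44.3 ] [3.1396 0.0237 2.7212] [-3.4  0.4 16.7] [ 0.166  0.845 -0.214] 12.932640271776627 [-0.005  0.55   2.008 -0.015  0.561 -1.143]
```

>>> play_rows([
  [0.02,-0.01,0.115],
  [0.02,-0.01,0.115],
  [0.02,0,0.115],
  [0.02,0,0.115],
  [0.02,0,0.115],
  [0.02,0,0.115],
], hand=[1,1,1,1,1,1], turn=[-4,-4,-4,-4,-4,-4])

```text
time_s: 9.7
position: [503.7, 7.6, 44.3]
ee_rot: [-3.135, 0.025, -3.13]
ft_force: [-3.4, 0.9, 17.1]
finger_gap: 13.3
```

```bash
python3 st.py;python3 - <<'E'
from workcell import manip
import cv2
s=manip.capture("scene")
cv2.imwrite(f"pics/h2.png",cv2.resize(s["frame"][170:260,290:380],None,fx=6,fy=6,interpolation=cv2.INTER_CUBIC))
w=manip.capture("wrist");cv2.imwrite("pics/w4.png",w["frame"])
E
```

```text
9.7 [503.68   7.6   44.28] [-3.1348  0.0254 -3.1295] [-3.4  0.9 17.1] [ 0.312  0.847 -0.259] 13.282207423946543 [-0.005  0.549  2.01  -0.012  0.557 -1.577]
```

View pics/h2.png

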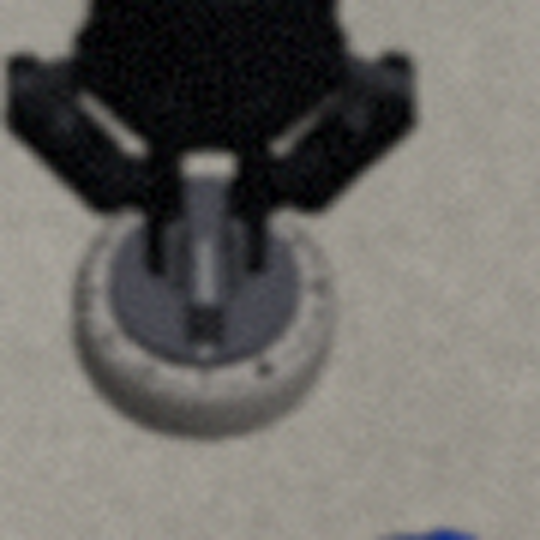

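View pics/w4.png

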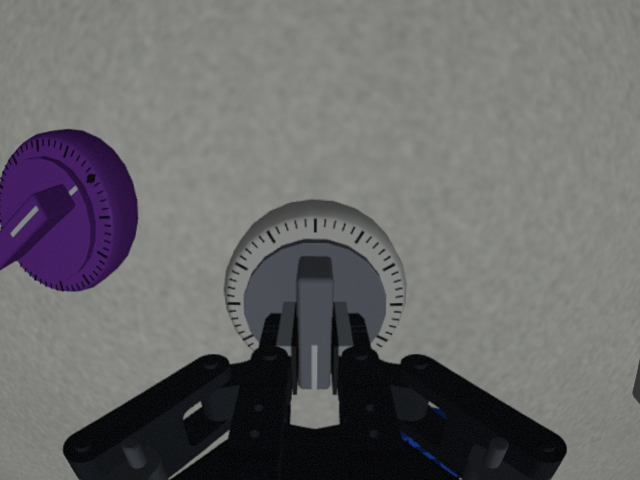

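The pointer meets the 5-minute long tick (scene (205,378)), and the tail meets the 35 tick in the wrist view. Now I'll ease the press off and open.

>>> play_rows([
  [0,0,0.1],
  [0,0,0.08],
  [0,0,0.06],
  [0,0,0.03],
  [0,0,0.01],
], hand=[1,1,1,1,1], turn=[0,0,0,0,0])

```text
time_s: 10.3
position: [503.6, 7.6, 44.5]
ee_rot: [-3.135, 0.026, -3.13]
ft_force: [-1.3, -0.5, 3.3]
finger_gap: 13.1
```

```bash
python3 st.py
```

```text
10.3 [503.62   7.62  44.5 ] [-3.1348  0.0257 -3.1303] [-1.3 -0.5  3.3] [0.162 0.308 0.023] 13.104675494927996 [-0.005  0.549  2.01  -0.012  0.557 -1.576]
```

>>> play_rows([
  [0,0,0],
  [0,0,0],
  [0,0,0],
  [0,0,0],
  [0,0,0],
  [0,0,0],
], hand=[0.62,0.55,0.45,0.4,0.4,0.4], turn=[0,0,0,0,0,0])

```text
time_s: 10.9
position: [503.9, 7.5, 43.9]
ee_rot: [-3.135, 0.026, -3.13]
ft_force: [-0.3, 0.1, -0.3]
finger_gap: 25.8
```

>>> play_rows([
  [0,0,-0.5],
  [0,0,-1],
  [0,0,-1.5],
  [0,0,-2],
  [0,0,-2],
  [0,0,-2],
  [0,0,-2],
  [0,0,0],
], hand=[0.4,0.4,0.4,0.4,0.4,0.4,0.4,0.4], turn=[0,0,0,0,0,0,0,0])

```text
time_s: 11.7
position: [500.8, 8.3, 162.4]
ee_rot: [-3.135, 0.027, -3.13]
ft_force: [-0.4, 0.6, 0.1]
finger_gap: 25.4
```

>>> play_rows([
  [0,3,-2],
  [0,4,0],
  [0,4,0],
  [0,4,0],
  [0,4,0],
  [0,4,0],
  [0,0,0],
], hand=[0.4,0.4,0.4,0.4,0.4,0.4,0.4], turn=[0,0,0,0,0,0,0])

```text
time_s: 12.4
position: [497.5, 245.7, 182.2]
ee_rot: [-3.136, 0.031, -3.135]
ft_force: [-0.8, -0.8, -0.0]
finger_gap: 25.7
```

```bash
python3 st.py;python3 - <<'E'
from workcell import manip
import cv2,pickle
d={}
for n in("top","scene"):d[n]=manip.capture(n)
pickle.dump(d,open("c9.pkl","wb"))
o=pickle.load(open("c0.pkl","rb"))
cv2.imwrite("pics/top9.png",d["top"]["frame"])
A=[cv2.convertScaleAbs(cv2.resize(x["top"]["frame"][240:306,292:358],None,fx=6,fy=6,interpolation=cv2.INTER_CUBIC),alpha=1.4) for x in(o,d)]
cv2.imwrite("pics/cmp.png",cv2.hconcat(A))
A=[cv2.convertScaleAbs(cv2.resize(x["scene"]["frame"][185:251,292:358],None,fx=6,fy=6,interpolation=cv2.INTER_CUBIC),alpha=1.4) for x in(o,d)]
cv2.imwrite("pics/cmps.png",cv2.hconcat(A))
E
```

```text
12.4 [497.47 245.73 182.22] [-3.1356  0.0309 -3.1351] [-0.8 -0.8 -0. ] [-0.03   0.008 -0.011] 25.735353209809663 [ 0.447  0.375  1.841 -0.024  0.901 -1.115]
```

View pics/top9.png

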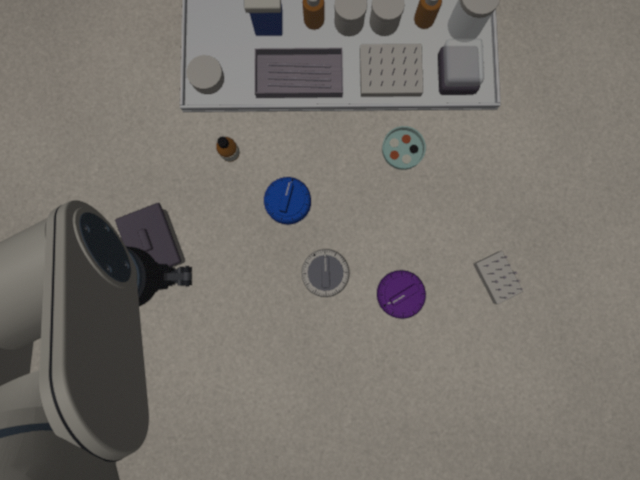

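View pics/cmp.png

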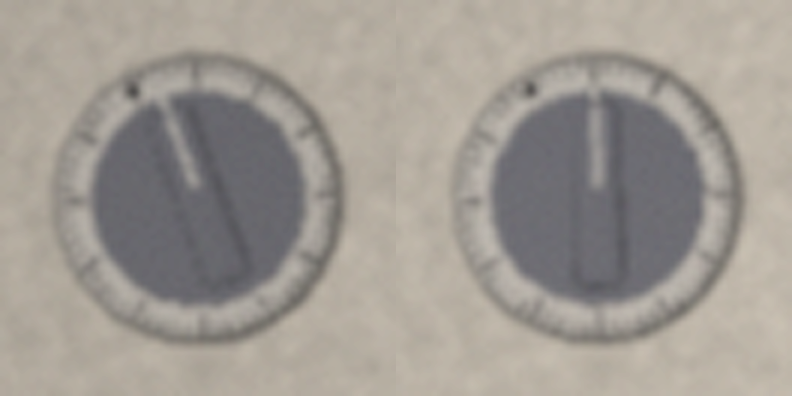

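View pics/cmps.png

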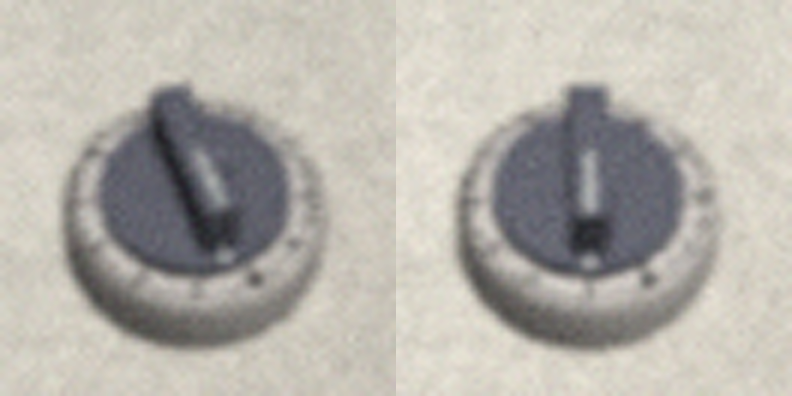

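The dot has moved less than 1 mm, the pointer is on the 5-minute tick, and everything else is in place.

```bash
python3 -c "
from workcell import manip
print(manip.sign_off())"
```

```text
the job is handed in; nothing more can be done
None
```

The timer is set to five minutes and the job is handed in; no verdict is reported on hand-in.

**What I did:** I gripped the finger bar and pressed down, with the wrist force reading 14.5–19.3 N while turning. I wound the dial to about 75° (12.5 minutes), then turned it back to about 30°. I eased off the press, opened the jaws and moved the arm clear.

**Last checks:**
- **Dial:** The pointer line sits on the five-minute tick in both overhead views, and the tool angle gave about 29.7°.
- **Timer:** The zero mark moved less than about 1 mm in the images.
- **Other objects:** By eye, they look unmoved in the final top view, where the arm partly covered the tub.
- **Robot:** It touches nothing; the force readings are near zero.

**Weaker evidence:** The arm hid the timer from the top camera at full wind, so the reading past ten rests on the measured tool angle plus an earlier scene view at about 67°. The tool tilted by up to about 0.03 rad under the press, with a side force of 3–5 N. No check failed.

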